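# Close two lamp terminal covers, then open the bell-shaped one

## Robot

A 6-joint arm with a two-finger parallel gripper is mounted at the origin on the work surface. World frame = base frame: x ahead of the robot, y to its left, z up, the work surface at z = 0. Lengths are in m, angles in degrees, forces in N, time in s.
With the tool pointing down it reaches from about 0.25 to 0.725 m from the base axis. Payload 9.7 kg.
Tool frame: the origin (TCP) lies at the very end of the fingers, on their centre line; the grasp point (between the pads) lies tcp_to_grasp behind it (tcp_to_grasp is the distance from the TCP to the grasp point, in m); z points along the fingers, y is the direction in which the jaws open and shut (so a half turn about z gives the same grasp; the last joint's range is limited). The gripper opens to 85 mm and grips with 20 to 120 N. Pads are 22 mm wide; open, the fingers measure 114 mm over their backs; the gripper's body (76 mm by 85 mm) begins 54 mm behind the grasp point. The pads swing forward as they close: fully open they stand 13 mm farther back than shut.
Start: joints at [-72.536, 4.979, 10.078, 95.1, 0, 90], TCP at [0.165, -0.525, 0.231] pointing down, gripper open.
Joint ranges: [-179.16, 179.16], [-48.56, 103.87], [-65.8, 70.77], [-126.05, 130.52], [-82.76, 87.17], [-180, 180]. Speed limits (degrees/s): [127.2, 127.2, 147.25, 180, 180, 180].

## Interface

Orientations are given as [roll, pitch, yaw] about the fixed x, y, z axes, in that order (R = Rz(yaw) Ry(pitch) Rx(roll)).
In Python, from workcell import * gives the robot as it stands. The module is installed in compiled form; this text tells all that it offers.
- The arm moves only by the shell command python3 -m pendant 'ROWS' [FORCE]. ROWS is JSON, a list of rows, each a list of 3 entries, a list of its own where there are three numbers: the opening in per cent of the stroke, from 0 (shut) to 100 (fully open), then the shift along the world's x, y, z in mm, then the turn, a rotation vector about the world's x, y, z in degrees. A call has 1 to 20 rows; each row is the pose to reach, as a shift and turn from the pose measured when the call began; what a row does not reach only later rows make up. A row lasts 1/8 s, in which the tool goes at most 62.5 mm and 10.7 degrees, less where a joint would pass 70% of its speed; a pose out of reach is approached as far as the arm can. A call with a gripper value outside its range is refused whole. The fingers move at their own pace and stop on an object; FORCE is the grip in N (left out, the last holds). Time passes only in rows, so rows that repeat a pose let the fingers close. It gives the time, the measured TCP pose, the force and the opening at its end, in the units of the state.
- get_obs(): the state, without advancing time (a new reading comes with each control period).
- camera(name): name is "scene" or "top"; returns a dict with "img" (400x640x3 uint8, red, green, blue), "fx", "fy", "cx", "cy" (pixels), "cam_to_world" (4x4, takes a point from camera to world coordinates). Camera axes: x right, y down, z forward; pixel columns grow to the right and rows downward; lengths in m; the calibration is good to about 2 mm. A picture is of the moment at which its call begins. There is no depth.
- job_done(): hands the job in, once; it reports no verdict.
Trained networks look in a picture, given as the dict that the camera call returned (one of the last four; its "shot" number tells which), for a name from the list of things; names that differ only in an ending like _2 or _b are one class to them, and where a whole thing is asked for, a point or a joint stands for the part that bears it (a point fixed in the world has none). Each returns a list of dicts, best first, with "confidence" (0 to 1); they miss things now and then, are a little off and sometimes report something else, mostly with a low value. They report only what shows in the picture. A call takes as long as a camera call. They do not tell look-alikes from the thing itself.
- regions_of(picture, label): "region" (400x640 bool, what is visible of it).
- pinpoint(picture, label): "position" ([x, y, z] in m, in world coordinates, good to about 4 mm: a listed point, or the origin of a listed thing).
The state is a dict: "time": time; "q": joint angles; "qd": joint speeds; "joint_efforts": joint torques, N m; "ee_pos": TCP position; "tcp_rot": TCP orientation; "wrist_force": force on the tool from outside, world axes, zero at the start; "torque": the same for the moment, N m; "opening": finger opening in m.
Only numpy, scipy, OpenCV 4.12 (cv2) and the standard library are available. Lean on these libraries where they do the work, as an engineer would, in place of code of your own. Each camera call takes 0.05 s, during which the arm holds its last target. There are 200 camera calls.

## Task

On the three sprung lamp stands, first press both straight bronze covers down until they snap fully home, then pull the bell-shaped cover up to its open click, ready for wiring. Feel for each snap: the spring columns give way under the load, and none may be driven to its end stop. Leave all three covers released, and leave the tools and loose parts lying around them where they are.

Things in the scene. Friction and masses are not known exactly. Their poses are not given: they have to be found in the camera images.
- neck_a (a point): centre of the grip neck of the straight bronze cover a: a plain drum 64 mm across and 36 mm tall, topped by a round neck 34 mm across, 45 mm long (23 mm of it above this point). z: slide axis of cover and column, up out of the stand, leaning 25 degrees from vertical roughly towards the robot. On that axis a 12 mm brass rod stands out of the neck's top, 24 mm when shut, 10 mm when open
- cover_a (a joint): slide of the straight cover a on its rod, m: 0 = open, at the upper click; 0.014 = pressed down, shut, home on its base disc; end stops at both. A spring detent holds it at either; leaving a click takes 9 to 16 N along the axis, hardest in the first 2 mm; past half-way it snaps over to the other click
- column_a (a joint): sprung column carrying cover a, its disc and rod; m along the same axis: 0 = rest, negative = pressed down; hard stops at -0.038 and +0.038. It gives 1 to 3 mm per newton (differs between columns), so cover and disc move together, often beyond the cover's own travel, before the detent lets go and the load drops sharply. Released, it springs back to 0
- neck_b (a point): centre of the grip neck of the straight bronze cover b: a plain drum 64 mm across and 36 mm tall, topped by a round neck 34 mm across, 45 mm long (23 mm of it above this point). z: slide axis of cover and column, up out of the stand, leaning 25 degrees from vertical roughly towards the robot. On that axis a 12 mm brass rod stands out of the neck's top, 24 mm when shut, 10 mm when open
- cover_b (a joint): slide of the straight cover b on its rod, m: 0 = open, at the upper click; 0.014 = pressed down, shut, home on its base disc; end stops at both. A spring detent holds it at either; leaving a click takes 9 to 16 N along the axis, hardest in the first 2 mm; past half-way it snaps over to the other click
- column_b (a joint): sprung column carrying cover b, its disc and rod; m along the same axis: 0 = rest, negative = pressed down; hard stops at -0.016 and +0.016. It gives 1 to 3 mm per newton (differs between columns), so cover and disc move together, often beyond the cover's own travel, before the detent lets go and the load drops sharply. Released, it springs back to 0
- neck_bell (a point): centre of the grip neck of the bell-shaped bronze cover bell: a bell flaring to 96 mm across at the bottom, 36 mm tall, topped by a round neck 34 mm across, 45 mm long (23 mm of it above this point). z: slide axis of cover and column, up out of the stand, leaning 25 degrees from vertical roughly towards the robot. On that axis a 12 mm brass rod stands out of the neck's top, 24 mm when shut, 10 mm when open
- cover_bell (a joint): slide of the bell-shaped cover bell on its rod, m: 0 = shut, home on its base disc; 0.014 = pulled up to the upper click, open; end stops at both. A spring detent holds it at either; leaving a click takes 9 to 16 N along the axis, hardest in the first 2 mm; past half-way it snaps over to the other click
- column_bell (a joint): sprung column carrying cover bell, its disc and rod; m along the same axis: 0 = rest, negative = pressed down; hard stops at -0.030 and +0.030. It gives 1 to 3 mm per newton (differs between columns), so cover and disc move together, often beyond the cover's own travel, before the detent lets go and the load drops sharply. Released, it springs back to 0
- stand_a: dark round foot, 110 mm across, 18 mm thick, screwed to the table, origin at the centre of its underside; carries straight cover a. The neck at rest is about 80 mm to its -x side and 0.19 m up
- stand_b: the same foot under straight cover b
- stand_bell: the same foot under the bell-shaped cover
- sleeve: bystander: brass tube 40 mm across, 60 mm tall, standing, origin under its centre
- canopy: bystander: bronze disc 90 mm across with a stub, 50 mm tall in all, origin under its centre
- snips: bystander: scissors with yellow handles, 130 mm long, lying flat, origin near the pivot
- screwdriver: bystander: screwdriver lying flat
- wrench: bystander: wrench lying flat
Not all that is in view belongs to the job. What is shaped like the stand_a but blue or pink is not meant.

How it is judged (in metres and radians):
On the way, in this order (a step that is already met when the one before it is completed fails the run):
1. both straight covers are home and their columns back near rest, the bell cover still shut (value of joint each of cover_a, cover_b above 0.012 m and value of joint column_a between -0.004 and 0.004 m and value of joint column_b between -0.004 and 0.004 m and value of joint cover_bell below 0.004 m), for 0.2 s.
2. the bell cover is at its open click (value of joint each of cover_a, cover_b, cover_bell above 0.012 m), for 0.2 s.
At the end, for the whole second after the job is handed in: both straight covers home (within 2 mm of shut), the bell cover open (within 2 mm of its upper click), all released with the three columns at rest within 4 mm of their rest positions (all of step 2 and value of joint column_a between -0.004 and 0.004 m and value of joint column_b between -0.004 and 0.004 m and value of joint column_bell between -0.004 and 0.004 m and velocity of joint column_a between -0.02 and 0.02 m/s and velocity of joint column_b between -0.02 and 0.02 m/s and velocity of joint column_bell between -0.02 and 0.02 m/s); the robot touches nothing.
It fails at once if the column of cover a is driven to an end stop (value of joint column_a above 0.0375 m or value of joint column_a below -0.0375 m).
It fails at once if the column of cover b is driven to an end stop (value of joint column_b above 0.0155 m or value of joint column_b below -0.0155 m).
It fails at once if the column of cover bell is driven to an end stop (value of joint column_bell above 0.0295 m or value of joint column_bell below -0.0295 m).
It fails at once if one of the other loose things on the bench (brass tube, disc with a stub, scissors, screwdriver, wrench) is moved by more than 25 mm (distance of any of sleeve, canopy, snips, screwdriver, wrench from where it was at the start of the episode above 0.025 m).
It also fails if it takes over 70 s, if anything falls off the work surface, if the arm or the gripper's body presses on something with over 40 N, if the wrist force passes 120 N, or if a joint passes its speed limit or range.

## Working session

There is one attempt and no reset: what is moved stays moved. The work goes in short steps, Python scripts to look and compute and a shell command to move; the robot and the scene stay as the last step left them, time stands still between calls to the robot, and variables do not carry over. Pictures are saved under pics/ and viewed, about 8 in all and at most 12, crops included, and the job is handed in when it is done.

```bash
mkdir -p pics; python3 - <<'E'
from workcell import *
import cv2
o=get_obs();print({k:o[k] for k in("time","ee_pos","tcp_rot","wrist_force","opening")})
try: print(tcp_to_grasp)
except Exception as e: print(e)
for n in("scene","top"):
    p=camera(n);cv2.imwrite(f"pics/{n}0.png",p["img"][:,:,::-1])
    for l in("neck_a","neck_bell","stand_a","stand_bell","sleeve","canopy","snips","screwdriver","wrench"):
        for d in pinpoint(p,l):print(n,l,[round(float(v),3) for v in d["position"]],round(d["confidence"],2))
E
```

```text
{'time': 0.0, 'ee_pos': array([ 0.16499132, -0.52442229,  0.23057427]), 'tcp_rot': array([-1.79922258e+02, -5.92788428e-04,  1.74633348e+01]), 'wrist_force': array([-0.32517936,  0.25736832,  0.48937472]), 'opening': 0.08523253058060416}
0.0187
scene neck_a [0.501, 0.025, 0.187] 0.81
scene neck_a [0.292, -0.305, 0.183] 0.79
scene neck_a [0.279, 0.355, 0.185] 0.75
scene neck_bell [0.544, 0.311, 0.171] 0.96
scene neck_bell [0.533, -0.312, 0.188] 0.73
scene neck_bell [0.503, 0.026, 0.19] 0.47
scene stand_a [0.605, -0.327, 0.001] 0.93
scene stand_a [0.576, 0.003, 0.0] 0.79
scene stand_a [0.35, 0.335, -0.002] 0.68
scene stand_a [0.359, -0.341, 0.002] 0.59
scene stand_bell [0.606, 0.292, 0.001] 0.93
scene sleeve [0.54, 0.15, 0.001] 0.69
scene canopy [0.62, -0.151, -0.004] 0.7
scene snips [0.698, 0.155, 0.003] 0.5
scene screwdriver [0.43, 0.083, 0.004] 0.51
scene wrench [0.402, -0.178, 0.004] 0.52
top neck_a [0.29, -0.303, 0.183] 0.9
top neck_a [0.277, 0.354, 0.186] 0.89
top neck_a [0.533, -0.314, 0.182] 0.71
top neck_a [0.605, 0.286, -0.0] 0.69
top neck_a [0.503, 0.015, 0.186] 0.67
top neck_a [0.432, 0.09, 0.004] 0.33
top neck_bell [0.542, 0.317, 0.171] 0.58
top stand_a [0.356, 0.336, 0.002] 0.9
top stand_a [0.574, 0.004, -0.005] 0.78
top stand_a [0.607, -0.325, 0.001] 0.73
top stand_a [0.359, -0.334, 0.001] 0.65
top stand_bell [0.607, 0.292, -0.001] 0.7
top stand_bell [0.433, 0.085, 0.001] 0.3
top sleeve [0.542, 0.148, -0.002] 0.57
top canopy [0.62, -0.144, -0.005] 0.87
top canopy [0.54, 0.312, 0.172] 0.2
top snips [0.701, 0.154, 0.002] 0.59
top screwdriver [0.436, 0.087, 0.002] 0.58
top wrench [0.401, -0.175, 0.0] 0.8
```

View pics/scene0.png

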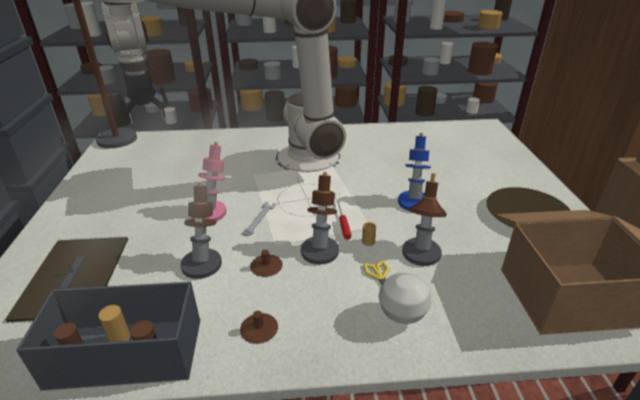

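View pics/top0.png

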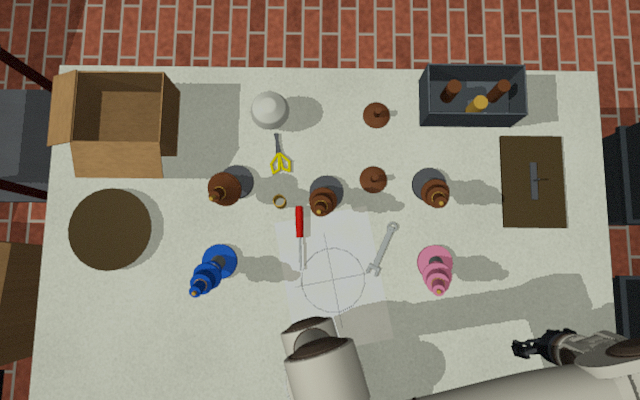

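Three bronze candidates: straight covers at about (0.533,-0.313) [scene px (200,200)] and (0.502,0.02) [(322,195)], and the bell at (0.543,0.314) [(430,200)]. The pink and blue ones are decoys. Next I'll write a helper that computes the shift and turn to a point along each axis.

```bash
cat >h.py <<'E'
from workcell import *
import numpy as np
from scipy.spatial.transform import Rotation as R
N={"right":([.533,-.313,.185],[.606,-.326]),"mid":([.502,.021,.187],[.575,.0035]),"bell":([.543,.314,.171],[.6065,.292])}
def axis(n):
    p,f=N[n];d=np.array(p[:2])-f;d/=np.linalg.norm(d);s,c=np.sin(np.radians(25)),np.cos(np.radians(25))
    return np.array([d[0]*s,d[1]*s,c])
def frame(n,sgn=1):
    a=axis(n);y=np.array([-a[0],-a[1],0]);y-=a*(y@a);y/=np.linalg.norm(y);y*=sgn
    return np.c_[np.cross(y,-a),y,-a]
def go(n,h,sgn=1):   # grasp point h mm above neck centre, along axis
    o=get_obs();a=axis(n);t=np.array(N[n][0])+a*(h/1000-tcp_to_grasp)
    r=R.from_matrix(frame(n,sgn))*R.from_euler('xyz',o["tcp_rot"],degrees=True).inv()
    print(n,h,"shift",np.round((t-o["ee_pos"])*1000,1),"turn",np.round(r.as_rotvec(degrees=True),1),"axis",np.round(a,3))
def st(n):
    o=get_obs();a=axis(n);e=o["ee_pos"]-np.array(N[n][0])
    print("t",round(o["time"],2),"h",round(e@a*1000+tcp_to_grasp*1000,1),"lat",np.round((e-a*(e@a))*1000,1),"F.a",round(o["wrist_force"]@a,2),"F",np.round(o["wrist_force"],1),"open",round(o["opening"]*1000,1),"q",np.round(o["q"]))
E
python3 -c "
from h import *
for s in(1,-1): go('right',120,s)"
```

```text
right 120 shift [325.8 219.2  45.5] turn [-17.3 -19.7  61.4] axis [-0.416  0.074  0.906]
right 120 shift [325.8 219.2  45.5] turn [  22.5  -19.8 -115.4] axis [-0.416  0.074  0.906]
```

```bash
python3 -m pendant '[[100,[0,0,60],[0,0,0]],[100,[0,0,110],[-2.5,-3,9]],[100,[60,40,110],[-5,-6,18]],[100,[110,75,110],[-7.5,-8.5,27]],[100,[160,110,110],[-10,-11.5,36]],[100,[215,145,110],[-12.5,-14,45]],[100,[270,180,110],[-15,-17,53]],[100,[326,219,90],[-17.3,-19.7,61.4]],[100,[326,219,60],[-17.3,-19.7,61.4]],[100,[326,219,46],[-17.3,-19.7,61.4]],[100,[326,219,46],[-17.3,-19.7,61.4]],[100,[326,219,46],[-17.3,-19.7,61.4]]]' 40; python3 - <<'E'
from h import *
import cv2
st('right');go('right',50);go('right',5)
p=camera("scene");cv2.imwrite("pics/s1.png",cv2.resize(p["img"][100:300,60:380,::-1],(800,500)))
for n in("scene","top"):
    p=camera(n)
    for d in pinpoint(p,"neck_a"):print(n,np.round(d["position"],3),round(d["confidence"],2))
E
```

```text
time: 2.5
ee_pos: [0.4908, -0.3066, 0.2789]
tcp_rot: [154.9, 0.0, 79.8]
wrist_force: [-0.5, 0.5, 0.2]
opening: 0.0853
t 2.5 h 121.9 lat [ 0.7 -1.2  0.4] F.a 0.41 F [-0.5  0.5  0.2] open 85.3 q [-37. -13.  -6.  75.  11.  65.]
right 50 shift [ 29.2  -4.1 -65.6] turn [0.  0.  0.1] axis [-0.416  0.074  0.906]
right 5 shift [  47.9   -7.4 -106.3] turn [0.  0.  0.1] axis [-0.416  0.074  0.906]
scene [ 0.531 -0.313  0.19 ] 0.97
scene [0.278 0.353 0.186] 0.88
scene [0.698 0.156 0.003] 0.6
scene [ 0.293 -0.305  0.19 ] 0.59
scene [0.5   0.026 0.19 ] 0.58
top [0.281 0.353 0.186] 0.92
top [ 0.531 -0.313  0.183] 0.72
top [0.502 0.017 0.187] 0.7
top [ 0.291 -0.302  0.185] 0.42
```

View pics/s1.png

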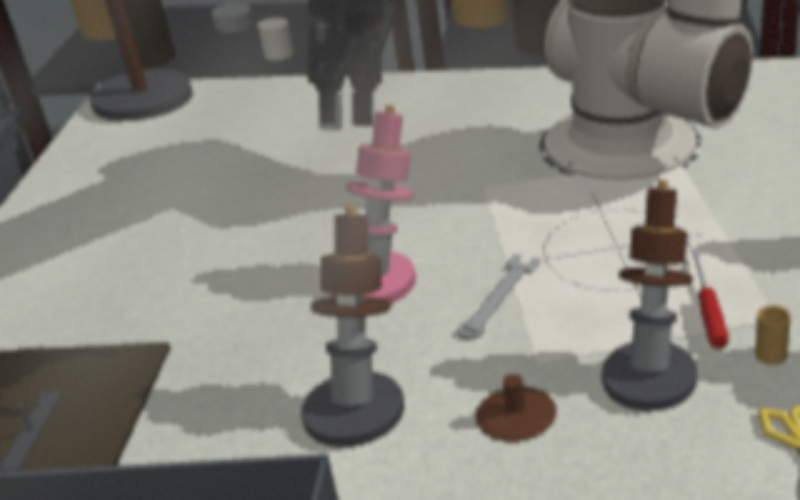

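The hand sits above and behind the right cover (neck at crop px (350,235)). Both straight covers are clearly open, with a gap to the disc. Next I'll slide down over the neck and grip.

```bash
python3 -m pendant '[[100,[15,-2,-33],[0,0,0]],[100,[28,-4,-63],[0,0,0]],[100,[38,-6,-84],[0,0,0]],[100,[46,-7,-104],[0,0,0]],[100,[46,-7,-104],[0,0,0]],[100,[46,-7,-104],[0,0,0]]]' 40; python3 -c "
from h import *
st('right')
import cv2
p=camera('scene');cv2.imwrite('pics/s2.png',cv2.resize(p['img'][100:280,100:340,::-1],(800,600)))"
```

```text
time: 3.5
ee_pos: [0.5371, -0.3134, 0.1753]
tcp_rot: [154.9, 0.0, 79.8]
wrist_force: [0.8, -0.6, -0.0]
opening: 0.0857
t 3.5 h 8.2 lat [-0.3  0.4 -0.2] F.a -0.39 F [ 0.8 -0.6 -0. ] open 85.7 q [-35.  -9. -14.  62.  10.  67.]
```

View pics/s2.png

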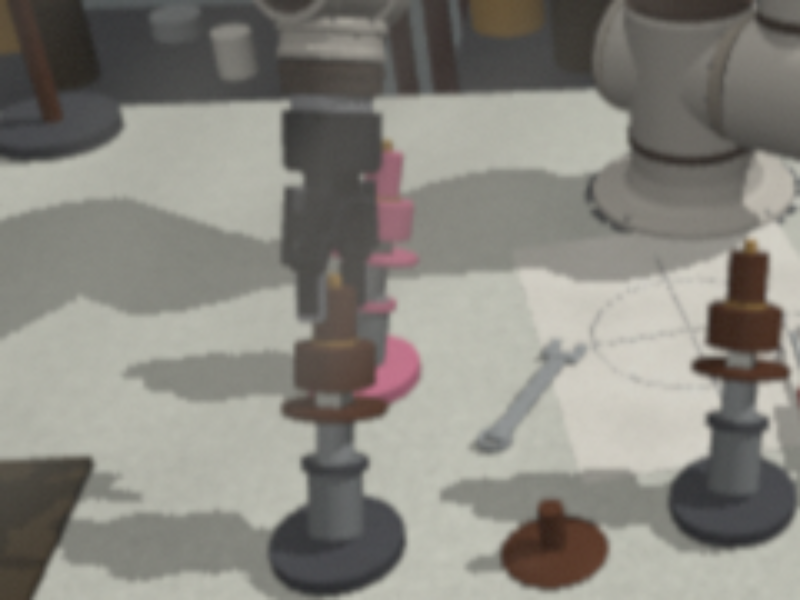

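```bash
python3 - <<'E'
from h import *
import cv2
o=get_obs();p=camera("scene");T=np.linalg.inv(p["cam_to_world"]);print("cam",p["cam_to_world"][:3,3])
M=R.from_euler('xyz',o["tcp_rot"],degrees=True).as_matrix();im=p["img"][:,:,::-1].copy()
def pr(w,c,l):
    q=T[:3,:3]@w+T[:3,3];u=(p["fx"]*q[0]/q[2]+p["cx"],p["fy"]*q[1]/q[2]+p["cy"]);print(l,np.round(u));cv2.circle(im,tuple(int(round(v)) for v in u),1,c,-1)
g=o["ee_pos"]-M[:,2]*tcp_to_grasp
pr(g,(0,255,0),"grasp");pr(np.array(N["right"][0]),(255,255,255),"neck")
for s in(1,-1):pr(o["ee_pos"]-M[:,2]*.013+M[:,1]*s*.0425,(0,0,255),"tip%d"%s)
cv2.imwrite("pics/s3.png",cv2.resize(im[130:250,120:280],(800,600),interpolation=cv2.INTER_CUBIC))
E
```

```text
cam [ 1.53258253 -0.06204495  0.82441631]
grasp [199. 192.]
neck [199. 195.]
tip1 [193. 196.]
tip-1 [205. 192.]
```

View pics/s3.png

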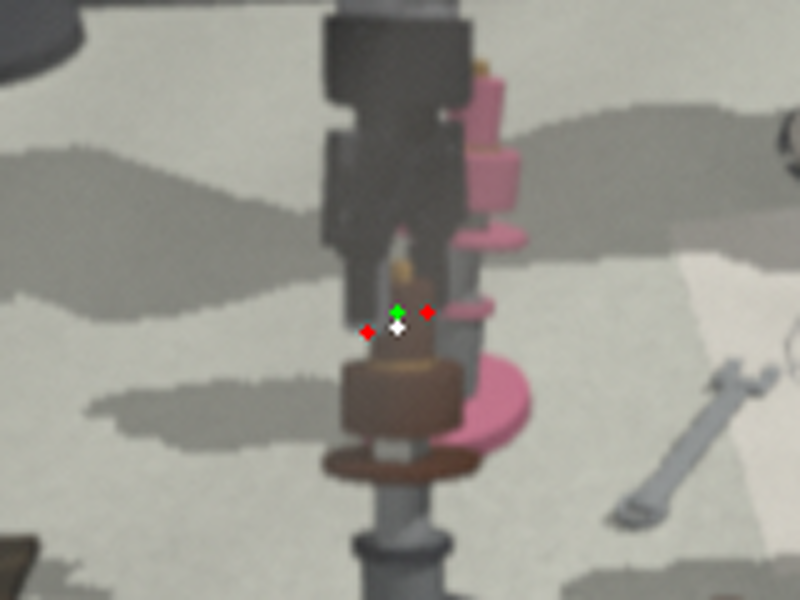

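The projection matches the picture: the front fingertip is at (193,196), the rear one is hidden behind the neck, and the grasp point lies on the neck. Closing now.

```bash
python3 -m pendant '[[45,[0,0,0],[0,0,0]],[45,[0,0,0],[0,0,0]],[20,[0,0,0],[0,0,0]],[20,[0,0,0],[0,0,0]],[20,[0,0,0],[0,0,0]],[20,[0,0,0],[0,0,0]]]' 40; python3 -c "
from h import *
st('right')"
```

```text
time: 4.35
ee_pos: [0.5354, -0.3132, 0.1739]
tcp_rot: [155.2, 0.0, 79.8]
wrist_force: [-9.8, 1.1, -2.1]
opening: 0.0328
t 4.35 h 7.6 lat [-2.2  0.6 -1.1] F.a 2.27 F [-9.8  1.1 -2.1] open 32.8 q [-35.  -9. -14.  62.  10.  67.]
```

```bash
python3 -m pendant '[[20,[0.8,-0.1,-1.8],[0,0,0]],[20,[1.7,-0.3,-3.6],[0,0,0]],[20,[1.7,-0.3,-3.6],[0,0,0]]]'; python3 -c "
from h import *
st('right')";python3 -m pendant '[[20,[0.8,-0.1,-1.8],[0,0,0]],[20,[1.7,-0.3,-3.6],[0,0,0]],[20,[1.7,-0.3,-3.6],[0,0,0]]]'; python3 -c "
from h import *
st('right')"
```

```text
time: 4.72
ee_pos: [0.5368, -0.3136, 0.1703]
tcp_rot: [155.2, 0.0, 79.8]
wrist_force: [-6.0, 1.0, 2.9]
opening: 0.033
t 4.72 h 3.8 lat [-2.4  0.5 -1.1] F.a 5.21 F [-6.   1.   2.9] open 33.0 q [-35.  -9. -14.  62.  10.  67.]
time: 5.1
ee_pos: [0.5383, -0.3139, 0.1672]
tcp_rot: [155.2, 0.0, 79.8]
wrist_force: [-8.2, 3.4, 5.1]
opening: 0.0328
t 5.1 h 0.3 lat [-2.4  0.5 -1.1] F.a 8.28 F [-8.2  3.4  5.1] open 32.8 q [-35.  -9. -14.  61.  10.  67.]
```

```bash
for i in 1 2; do python3 -m pendant '[[20,[0.6,-0.1,-1.3],[0,0,0]],[20,[1.0,-0.2,-2.2],[0,0,0]],[20,[1.0,-0.2,-2.2],[0,0,0]]]' >/dev/null; python3 -c "
from h import *
st('right')";done
```

```text
t 5.47 h -1.4 lat [-2.4  0.5 -1.1] F.a 9.71 F [-9.6  3.2  6.1] open 32.9 q [-35.  -9. -15.  61.  10.  67.]
t 5.85 h -3.0 lat [-2.4  0.5 -1.1] F.a 10.97 F [-10.    3.5   7.2] open 33.1 q [-35.  -9. -15.  61.  10.  68.]
```

```bash
for i in 1 2; do python3 -m pendant '[[20,[0.3,0,-0.7],[0,0,0]],[20,[0.6,-0.1,-1.3],[0,0,0]],[20,[0.6,-0.1,-1.3],[0,0,0]]]' >/dev/null; python3 -c "
from h import *
st('right')";done
```

```text
t 6.22 h -3.5 lat [-2.3  0.5 -1.1] F.a 11.03 F [-10.5   3.2   7.1] open 32.9 q [-35.  -9. -15.  61.  10.  68.]
t 6.6 h -4.0 lat [-2.3  0.5 -1.1] F.a 12.11 F [-11.6   3.3   7.8] open 33.0 q [-35.  -9. -15.  61.  10.  68.]
```

```bash
for i in 1 2; do python3 -m pendant '[[20,[0.3,0,-0.7],[0,0,0]],[20,[0.7,-0.1,-1.5],[0,0,0]],[20,[0.7,-0.1,-1.5],[0,0,0]]]' >/dev/null; python3 -c "
from h import *
st('right')";done
```

```text
t 6.97 h -4.7 lat [-2.4  0.5 -1.1] F.a 11.62 F [-11.3   3.4   7.4] open 32.9 q [-35.  -8. -15.  61.  10.  68.]
t 7.35 h -5.6 lat [-2.5  0.5 -1.2] F.a 6.75 F [-9.3  2.8  3. ] open 33.2 q [-35.  -8. -15.  61.  10.  68.]
```

```bash
for i in 1 2; do python3 -m pendant '[[20,[0.3,0,-0.7],[0,0,0]],[20,[0.7,-0.1,-1.5],[0,0,0]],[20,[0.7,-0.1,-1.5],[0,0,0]]]' >/dev/null; python3 -c "
from h import *
st('right')";done
```

```text
t 7.72 h -7.4 lat [-2.5  0.5 -1.2] F.a 1.23 F [-2.5 -1.1  0.3] open 33.0 q [-35.  -8. -15.  60.  10.  68.]
t 8.1 h -9.1 lat [-2.5  0.5 -1.2] F.a 2.9 F [-3.7 -0.1  1.5] open 33.1 q [-35.  -8. -15.  60.  10.  68.]
```

Snap felt: the load fell from 12 N to 1 N and then rose again with the column's stiffness. Next I'll ease back about 2.5 mm, release and retreat.

```bash
python3 -m pendant '[[20,[-0.5,0.1,1.2],[0,0,0]],[20,[-1.0,0.2,2.3],[0,0,0]],[20,[-1.0,0.2,2.3],[0,0,0]],[50,[-1.0,0.2,2.3],[0,0,0]],[100,[-1.0,0.2,2.3],[0,0,0]],[100,[-1.0,0.2,2.3],[0,0,0]],[100,[-1.0,0.2,2.3],[0,0,0]],[100,[-10,2,21],[0,0,0]],[100,[-25,5,56],[0,0,0]],[100,[-46,8,100],[0,0,0]],[100,[-58,10,130],[0,0,0]],[100,[-58,10,150],[0,0,0]]]'; python3 -c "
from h import *
st('right');go('mid',120);go('mid',120,-1)
import cv2
p=camera('scene');cv2.imwrite('pics/s4.png',cv2.resize(p['img'][150:290,150:350,::-1],(800,560)))"
```

```text
time: 9.6
ee_pos: [0.4836, -0.3047, 0.3111]
tcp_rot: [155.0, 0.2, 79.7]
wrist_force: [0.4, 0.5, -0.5]
opening: 0.0854
t 9.6 h 154.2 lat [ 7.  -1.7  3.3] F.a -0.59 F [ 0.4  0.5 -0.5] open 85.4 q [-38. -13.  -2.  78.  11.  65.]
mid 120 shift [-23.2 335.7 -32.3] turn [ 0.2 -0.1 -3.1] axis [-0.411  0.099  0.906]
mid 120 shift [-23.2 335.7 -32.3] turn [-73.1  15.7 160.5] axis [-0.411  0.099  0.906]
```

View pics/s4.png

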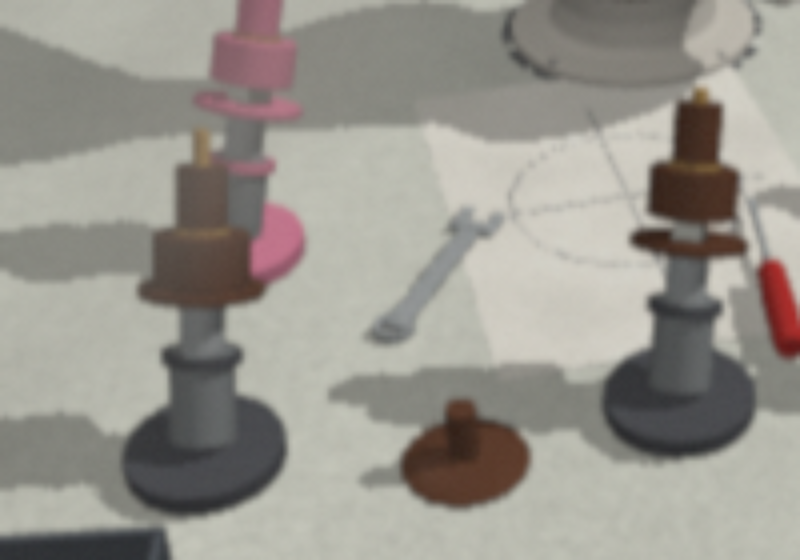

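The right cover sits on its disc with the rod standing out further (crop px (200,150)), so it is home. The middle one is still open. Moving to the middle.

```bash
python3 -m pendant '[[100,[-3,50,10],[0,0,-0.5]],[100,[-7,110,10],[0,0,-1]],[100,[-11,170,10],[0,0,-1.6]],[100,[-15,230,10],[0,0,-2.2]],[100,[-19,285,0],[0,0,-2.8]],[100,[-24,336,-20],[0,0,-3.1]],[100,[-24,336,-32],[0,0,-3.1]],[100,[-24,336,-32],[0,0,-3.1]],[100,[-24,336,-32],[0,0,-3.1]],[100,[-24,336,-32],[0,0,-3.1]]]'; python3 -c "
from h import *
st('mid');go('mid',50);go('mid',8)"
```

```text
time: 10.9
ee_pos: [0.4606, 0.0298, 0.2822]
tcp_rot: [154.8, 0.2, 76.4]
wrist_force: [-0.1, -0.0, 0.1]
opening: 0.0859
t 10.9 h 122.8 lat [ 1.4 -1.5  0.8] F.a 0.17 F [-0.1 -0.   0.1] open 85.9 q [ 10. -30. -17.  79. -10. 111.]
mid 50 shift [ 28.5  -5.7 -66.8] turn [0.3 0.1 0.1] axis [-0.411  0.099  0.906]
mid 8 shift [  45.8   -9.8 -104.9] turn [0.3 0.1 0.1] axis [-0.411  0.099  0.906]
```

```bash
python3 -m pendant '[[100,[13,-3,-33],[0,0,0]],[100,[27,-6,-66],[0,0,0]],[100,[37,-8,-86],[0,0,0]],[80,[44,-10,-105],[0,0,0]],[80,[44,-10,-105],[0,0,0]],[45,[44,-10,-105],[0,0,0]],[45,[44,-10,-105],[0,0,0]],[20,[44,-10,-105],[0,0,0]],[20,[44,-10,-105],[0,0,0]],[20,[44,-10,-105],[0,0,0]],[20,[44,-10,-105],[0,0,0]]]' 40 >/dev/null; python3 -c "
from h import *
st('mid')"
for i in 1 2; do python3 -m pendant '[[20,[0.8,-0.2,-1.8],[0,0,0]],[20,[1.6,-0.4,-3.6],[0,0,0]],[20,[1.6,-0.4,-3.6],[0,0,0]]]' >/dev/null; python3 -c "
from h import *
st('mid')";done
```

```text
t 12.28 h 8.9 lat [-1.  -0.3 -0.4] F.a 0.55 F [ 3.7 -1.8  2.5] open 32.7 q [  7. -26. -27.  66.  -9. 109.]
t 12.65 h 4.9 lat [-1.  -0.3 -0.4] F.a 1.84 F [ 2.2 -2.   3.3] open 33.0 q [  7. -26. -27.  65.  -9. 109.]
t 13.03 h 0.8 lat [-1.  -0.4 -0.4] F.a 3.81 F [-0.2 -2.   4.3] open 32.9 q [  7. -26. -27.  65.  -9. 109.]
```

Softer, about 2.5 mm/N, so this is column a with its 38 mm stops. Continuing.

```bash
for i in 1 2 3; do python3 -m pendant '[[20,[0.8,-0.2,-1.8],[0,0,0]],[20,[1.6,-0.4,-3.6],[0,0,0]],[20,[1.6,-0.4,-3.6],[0,0,0]]]' >/dev/null; python3 -c "
from h import *
st('mid')";done
```

```text
t 13.4 h -3.2 lat [-1.  -0.4 -0.4] F.a 5.26 F [-0.9 -1.6  5.6] open 33.2 q [  7. -26. -28.  64.  -9. 109.]
t 13.78 h -7.1 lat [-1.  -0.4 -0.4] F.a 7.36 F [-2.7 -2.   7.1] open 33.0 q [  7. -26. -28.  64.  -9. 109.]
t 14.15 h -10.8 lat [-1.  -0.4 -0.4] F.a 8.61 F [-3.1 -1.7  8.3] open 33.0 q [  7. -25. -28.  63.  -9. 109.]
```

```bash
for i in 1 2 3; do python3 -m pendant '[[20,[0.6,-0.2,-1.5],[0,0,0]],[20,[1.3,-0.3,-2.8],[0,0,0]],[20,[1.3,-0.3,-2.8],[0,0,0]]]' >/dev/null; python3 -c "
from h import *
st('mid')";done
```

```text
t 14.53 h -13.7 lat [-1.  -0.5 -0.4] F.a 10.3 F [-4.7 -1.1  9.3] open 33.1 q [  7. -25. -28.  63.  -9. 108.]
t 14.9 h -16.4 lat [-1.  -0.5 -0.4] F.a 10.33 F [-5.6 -1.1  9. ] open 32.9 q [  7. -25. -29.  63.  -9. 108.]
t 15.28 h -19.1 lat [-1.  -0.5 -0.4] F.a 11.48 F [-5.9 -1.5 10.2] open 33.0 q [  7. -25. -29.  62.  -9. 108.]
```

```bash
for i in 1 2; do python3 -m pendant '[[20,[0.4,-0.1,-0.9],[0,0,0]],[20,[0.8,-0.2,-1.7],[0,0,0]],[20,[0.8,-0.2,-1.7],[0,0,0]]]' >/dev/null; python3 -c "
from h import *
st('mid')";done
```

```text
t 15.65 h -20.8 lat [-1.  -0.5 -0.4] F.a 8.19 F [-5.7 -1.4  6.6] open 33.0 q [  7. -25. -29.  62.  -9. 108.]
t 16.02 h -22.6 lat [-1.  -0.5 -0.4] F.a 7.14 F [-2.3 -1.2  6.9] open 33.0 q [  7. -25. -29.  62.  -9. 108.]
```

The load dropped to 7.1 N. That matches a home cover: 31.5 mm minus 14 mm leaves 17.5 mm at 2.4 mm/N. Easing back 17 mm and releasing.

```bash
python3 -m pendant '[[20,[-1.2,0.3,2.7],[0,0,0]],[20,[-2.5,0.6,5.4],[0,0,0]],[20,[-3.7,0.9,8.1],[0,0,0]],[20,[-4.9,1.2,10.8],[0,0,0]],[20,[-6,1.5,13.5],[0,0,0]],[20,[-7,1.7,15.4],[0,0,0]],[20,[-7,1.7,15.4],[0,0,0]]]' >/dev/null; python3 -c "
from h import *
st('mid')"
```

```text
t 16.9 h -5.6 lat [-1.1 -0.4 -0.4] F.a -0.24 F [4.7 0.2 1.9] open 33.1 q [  7. -26. -28.  64.  -9. 109.]
```

```bash
python3 -m pendant '[[50,[0,0,0],[0,0,0]],[100,[0,0,0],[0,0,0]],[100,[0,0,0],[0,0,0]],[100,[0,0,0],[0,0,0]],[100,[-9,2,19],[0,0,0]],[100,[-25,6,56],[0,0,0]],[100,[-46,11,100],[0,0,0]],[100,[-58,14,130],[0,0,0]],[100,[-58,14,150],[0,0,0]],[100,[-58,14,150],[0,0,0]]]'; python3 -c "
from h import *
st('mid');go('bell',120)
import cv2
for n in('scene','top'):
  p=camera(n)
  if n=='scene': cv2.imwrite('pics/s5.png',cv2.resize(p['img'][120:280,160:480,::-1],(800,400)))
  for l in('neck_bell','stand_bell'):
    for d in pinpoint(p,l)[:2]:print(n,l,np.round(d['position'],3),round(d['confidence'],2))"
```

```text
time: 18.15
ee_pos: [0.4533, 0.0323, 0.316]
tcp_rot: [154.6, 0.2, 76.4]
wrist_force: [0.1, -0.4, -0.6]
opening: 0.0852
t 18.15 h 156.7 lat [ 8.1 -2.3  3.9] F.a -0.64 F [ 0.1 -0.4 -0.6] open 85.2 q [ 10. -29. -13.  83. -10. 112.]
bell 120 shift [ 49.2 295.7 -53.2] turn [ 0.3  0.3 -5.6] axis [-0.399  0.138  0.906]
scene neck_bell [0.544 0.312 0.171] 0.56
scene neck_bell [ 0.535 -0.313  0.174] 0.33
scene stand_bell [0.61  0.294 0.003] 0.63
top neck_bell [0.541 0.315 0.172] 0.98
top stand_bell [ 0.603  0.291 -0.   ] 0.86
top stand_bell [0.504 0.017 0.174] 0.51
```

View pics/s5.png

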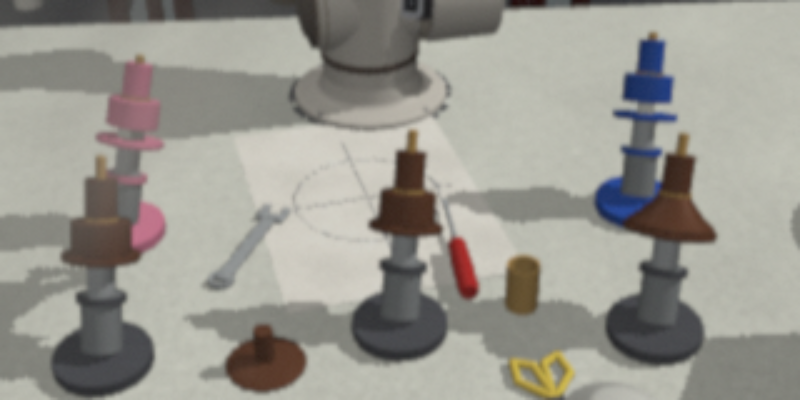

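Both straight covers sit on their discs at crop px (100,250) and (408,215), and the bell is still shut at (680,210). Moving over the bell.

```bash
python3 -m pendant '[[100,[8,55,0],[0,0,-1]],[100,[18,115,0],[0,0,-2]],[100,[28,175,0],[0,0,-3]],[100,[38,235,-10],[0,0,-4.5]],[100,[49,296,-30],[0.3,0.3,-5.6]],[100,[49,296,-53],[0.3,0.3,-5.6]],[100,[49,296,-53],[0.3,0.3,-5.6]],[100,[49,296,-53],[0.3,0.3,-5.6]],[100,[49,296,-53],[0.3,0.3,-5.6]]]' 50; python3 -c "
from h import *
st('bell');go('bell',50);go('bell',8)"
```

```text
time: 19.58
ee_pos: [0.502, 0.3275, 0.2623]
tcp_rot: [155.1, -0.1, 70.8]
wrist_force: [-0.2, -0.6, -0.6]
opening: 0.0855
t 19.57 h 119.7 lat [-0.6 -0.5 -0.2] F.a -0.53 F [-0.2 -0.6 -0.6] open 85.5 q [ 43.  -1.   4.  83. -22. 150.]
bell 50 shift [ 28.5  -9.2 -62.9] turn [-0.1 -0.1  0.1] axis [-0.399  0.138  0.906]
bell 8 shift [  45.2  -15.  -101. ] turn [-0.1 -0.1  0.1] axis [-0.399  0.138  0.906]
```

```bash
python3 -m pendant '[[100,[13,-4,-31],[0,0,0]],[100,[27,-9,-62],[0,0,0]],[100,[37,-12,-82],[0,0,0]],[80,[44,-15,-101],[0,0,0]],[80,[44,-15,-101],[0,0,0]],[45,[44,-15,-101],[0,0,0]],[45,[44,-15,-101],[0,0,0]],[20,[44,-15,-101],[0,0,0]],[20,[44,-15,-101],[0,0,0]],[20,[44,-15,-101],[0,0,0]],[20,[44,-15,-101],[0,0,0]]]' 50 >/dev/null; python3 -c "
from h import *
st('bell')"
for i in 1 2; do python3 -m pendant '[[20,[-0.8,0.3,1.8],[0,0,0]],[20,[-1.6,0.5,3.6],[0,0,0]],[20,[-1.6,0.5,3.6],[0,0,0]]]' >/dev/null; python3 -c "
from h import *
st('bell')";done
```

```text
t 20.95 h 9.0 lat [-1.6  0.5 -0.8] F.a 0.48 F [-4.8  2.  -1.9] open 32.6 q [ 39.   0.  -6.  70. -21. 146.]
t 21.32 h 13.2 lat [-1.6  0.6 -0.8] F.a -1.65 F [-2.1  1.  -2.9] open 32.9 q [ 39.   0.  -5.  71. -21. 146.]
t 21.7 h 17.2 lat [-1.6  0.6 -0.8] F.a -4.38 F [ 1.2  1.7 -4.6] open 32.2 q [ 39.   0.  -5.  71. -21. 146.]
```

```bash
for i in 1 2 3; do python3 -m pendant '[[20,[-0.6,0.2,1.4],[0,0,0]],[20,[-1.2,0.4,2.7],[0,0,0]],[20,[-1.2,0.4,2.7],[0,0,0]]]' >/dev/null; python3 -c "
from h import *
st('bell')";done
```

```text
t 22.07 h 20.1 lat [-1.7  0.6 -0.8] F.a -5.15 F [ 1.5  1.6 -5.3] open 32.6 q [ 40.   0.  -5.  71. -21. 146.]
t 22.45 h 23.1 lat [-1.7  0.6 -0.8] F.a -7.8 F [ 3.4  2.1 -7.5] open 33.1 q [ 40.   0.  -5.  72. -21. 146.]
t 22.82 h 26.0 lat [-1.7  0.6 -0.8] F.a -9.23 F [ 4.8  1.5 -8.3] open 33.2 q [ 40.  -0.  -4.  72. -21. 146.]
```

```bash
for i in 1 2 3; do python3 -m pendant '[[20,[-0.4,0.1,0.9],[0,0,0]],[20,[-0.8,0.3,1.8],[0,0,0]],[20,[-0.8,0.3,1.8],[0,0,0]]]' >/dev/null; python3 -c "
from h import *
st('bell')";done
```

```text
t 23.2 h 27.8 lat [-1.7  0.6 -0.8] F.a -11.09 F [  5.7   2.1 -10.1] open 33.0 q [ 40.  -0.  -4.  72. -21. 147.]
t 23.57 h 29.5 lat [-1.7  0.6 -0.8] F.a -12.05 F [  6.7   2.5 -10.7] open 32.6 q [ 40.  -0.  -4.  72. -21. 147.]
t 23.95 h 31.1 lat [-1.7  0.6 -0.9] F.a -12.31 F [  7.4   1.6 -10.6] open 32.8 q [ 40.  -0.  -4.  73. -21. 147.]
```

```bash
for i in 1 2; do python3 -m pendant '[[20,[-0.4,0.1,0.9],[0,0,0]],[20,[-0.7,0.2,1.6],[0,0,0]],[20,[-0.7,0.2,1.6],[0,0,0]]]' >/dev/null; python3 -c "
from h import *
st('bell')";done
```

```text
t 24.32 h 32.4 lat [-1.7  0.6 -0.8] F.a -12.7 F [  6.9   2.2 -11.3] open 32.9 q [ 40.  -0.  -4.  73. -21. 147.]
t 24.7 h 33.6 lat [-1.7  0.6 -0.9] F.a -11.88 F [  7.2   2.2 -10.3] open 32.7 q [ 40.  -0.  -4.  73. -21. 147.]
```

```bash
for i in 1 2; do python3 -m pendant '[[20,[-0.3,0.1,0.7],[0,0,0]],[20,[-0.6,0.2,1.3],[0,0,0]],[20,[-0.6,0.2,1.3],[0,0,0]]]' >/dev/null; python3 -c "
from h import *
st('bell')";done
```

```text
t 25.07 h 35.4 lat [-1.8  0.7 -0.9] F.a -6.08 F [ 2.9  1.8 -5.7] open 32.6 q [ 40.  -0.  -4.  73. -21. 147.]
t 25.45 h 36.9 lat [-1.8  0.7 -0.9] F.a -6.74 F [ 2.8  0.6 -6.3] open 32.9 q [ 40.  -0.  -4.  73. -21. 147.]
```

The load dropped from 12.7 to 6 N, then rose again with the column's stiffness, so the bell has snapped open. Lowering about 13.5 mm to unload, then releasing.

```bash
python3 -m pendant '[[20,[1.1,-0.4,-2.5],[0,0,0]],[20,[2.2,-0.8,-5],[0,0,0]],[20,[3.3,-1.2,-7.5],[0,0,0]],[20,[4.4,-1.5,-10],[0,0,0]],[20,[5.4,-1.9,-12.2],[0,0,0]],[20,[5.4,-1.9,-12.2],[0,0,0]],[20,[5.4,-1.9,-12.2],[0,0,0]]]' >/dev/null; python3 -c "
from h import *
st('bell')"
```

```text
t 26.32 h 23.6 lat [-1.8  0.6 -0.9] F.a 1.63 F [-2.7  0.8  0.5] open 32.3 q [ 40.   0.  -5.  72. -21. 146.]
```

```bash
python3 -m pendant '[[50,[0,0,0],[0,0,0]],[100,[0,0,0],[0,0,0]],[100,[0,0,0],[0,0,0]],[100,[0,0,0],[0,0,0]],[100,[-9,3,20],[0,0,0]],[100,[-25,8.6,56],[0,0,0]],[100,[-44,15,100],[0,0,0]],[100,[-57,20,130],[0,0,0]],[100,[-57,20,150],[0,0,0]],[100,[-57,20,150],[0,0,0]],[100,[-57,20,150],[0,0,0]],[100,[-57,20,150],[0,0,0]]]'; python3 -c "
from h import *
st('bell')
import cv2
p=camera('scene');cv2.imwrite('pics/s6.png',cv2.resize(p['img'][120:300,160:480,::-1],(800,450)))"
```

```text
time: 27.82
ee_pos: [0.4822, 0.335, 0.3232]
tcp_rot: [155.3, 0.0, 70.8]
wrist_force: [-0.7, -0.3, 0.1]
opening: 0.0858
t 27.82 h 183.8 lat [ 5.1 -1.9  2.5] F.a 0.32 F [-0.7 -0.3  0.1] open 85.8 q [ 45.  -0.  12.  91. -22. 152.]
```

View pics/s6.png

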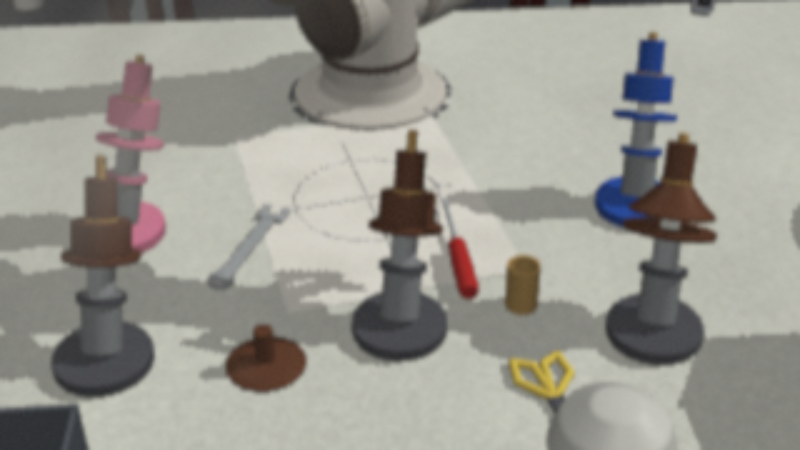

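The bell is open: there is a gap above its disc at (675,230) and the rod is short. Both straight covers are home and the loose parts haven't moved. Handing in.

```bash
python3 -c "
from workcell import *
job_done()"
```

```text
the job is handed in; nothing more can be done
```

I pressed both straight bronze covers home, then pulled the bell cover up to its open click. I released all three and handed the job in at about 28 s of the 70 s allowed.

| Cover | Column give (approx.) | Peak load | Load after the snap | Hand travel |
|---|---|---|---|---|
| Right straight | 1.2 mm/N | 12 N | 1 N | 17 mm |
| Middle straight | 2.4 mm/N | 11.5 N | 7 N | 31.5 mm |
| Bell | 1.7 mm/N | 12.7 N | 6 N | 28 mm |

- **Snaps:** after each drop, the remaining load fitted the column's give with the cover moved its full 14 mm, to within about 1 N. I eased each column back to nearly no load before opening the fingers.
- **End stops:** the column positions were estimated from load and hand travel, not read directly. The right one came closest: I estimate 13 to 15 mm down just before its snap. I took it for column b, whose limit is 15.5 mm, because it was the stiffer of the two. The margin there was small and I could not measure it.
- **Final picture:** both straight covers sit on their discs with long rods showing. The bell is clear of its disc with a short rod, and the tools and loose parts look unmoved by eye. The hand was free, with wrist force under 1 N.
- **Not confirmed:** the hand-in reported no verdict. While gripping, the hand was 1 to 2.5 mm off centre on the necks, which gave up to about 12 N of side load. No other check failed or disagreed.

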